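# Aim the heat lamp at the egg basket

## Robot

A 6-joint arm with a two-finger parallel gripper is mounted at the origin on the work surface. World frame = base frame: x ahead of the robot, y to its left, z up, the work surface at z = 0. Lengths are in m, angles in degrees, forces in N, time in s.
With the tool pointing down it reaches from about 0.4 to 0.825 m from the base axis. Payload 7 kg.
Tool frame: the origin (TCP) lies midway between the tips of the shut fingers; the grasp point (between the pads) lies 19 mm behind it; z points along the fingers, y is the line along which they close (so a half turn about z gives the same grasp; the last joint's range is limited). The gripper opens to 88 mm and grips with 3 to 60 N. Pads are 19 mm wide; open, the fingers measure 130 mm over their backs; the gripper's body (78 mm by 193 mm) begins 47 mm behind the grasp point.
Start: joints at [-53.337, 20.546, 0.682, 0, -70.136, -16.507], TCP at [0.233, -0.634, 0.227] pointing down, gripper open.
Joint ranges: [-176.03, 176.03], [-82.01, 121.73], [-58.28, 71.71], [-173.87, 95.51], [-174.79, -0.11], [-173.66, 173.66]. Speed limits (degrees/s): [136.94, 136.94, 172.46, 180, 180, 180].

## Interface

Orientations are given as [roll, pitch, yaw] about the fixed x, y, z axes, in that order (R = Rz(yaw) Ry(pitch) Rx(roll)).
In Python, from plant import get_state, optics, order gives the robot as it stands. The module is installed in compiled form; this text tells all that it offers.
- The arm moves only by the tool send_rows, never from a script. Its argument "moves" is a list of rows, each an object with "slide": the shift along the tool's x, y, z as a fraction of full scale, a list of three; "turn": the turn about the tool's z as a fraction of full scale; "gripper": the opening, from 0 (shut) to 1 (fully open). A call has exactly 5 rows; each row is the pose to reach, as a shift and turn from the pose commanded when the call began, along the tool's axes at that moment; what a row does not reach only later rows make up. Full scale, the value 1, is 150 mm for a shift and 90 degrees for a turn. A row lasts 1/12 s, in which the tool goes at most 41.7 mm and 7.16 degrees, less where a joint would pass 70% of its speed; a pose out of reach is approached as far as the arm can. A call with a number of a shift or a turn outside -1 to 1 is refused whole. A call with a gripper value outside its range is refused whole. The fingers move at their own pace and stop on an object; "newtons" is the grip in N (left out, the last holds). Time passes only in rows, so rows that repeat a pose let the fingers close, or fill a call up. It gives the time, the measured TCP pose, the force, the opening and the grip force at its end, in the units of the state.
- get_state(): the state, without advancing time (a new reading comes with each control period).
- optics.capture(name): name is "scene" or "top" or "wrist"; returns a dict with "img" (480x640x3 uint8, red, green, blue), "intrinsics" (3x3 intrinsics, pixels), "origin" and "attitude" of the camera in the world. Camera axes: x right, y down, z forward; pixel columns grow to the right and rows downward; lengths in m; the calibration is good to about 2 mm. A picture is of the moment at which its call begins. There is no depth.
- order.close_job(): hands the job in; it is judged then, once.
Trained networks look in the newest picture that a camera, given by its name, has taken for a name from the list of things; names that differ only in an ending like _2 or _b are one class to them, and where a whole thing is asked for, a point or a joint stands for the part that bears it (a point fixed in the world has none). Each returns a list of dicts, best first, with "p" (0 to 1); they miss things now and then, are a little off and sometimes report something else, mostly with a low value. They report only what shows in the picture. A call takes as long as a camera call.
- optics.look_for(camera, name): "location" ([x, y, z] in m, in world coordinates, good to about 4 mm: the middle of the surface that is visible of it).
The state is a dict: "time_s": time; "joints": joint angles; "qd": joint speeds; "joint_torque": joint torques, N m; "tcp_pos": TCP position; "eef_rot": TCP orientation; "contact_force": force on the tool from outside, world axes, zero at the start; "moment": the same for the moment, N m; "gripper_width": finger opening in m; "gripper_force": force on a finger pad.
Only numpy, scipy, OpenCV 4.12 (cv2) and the standard library are available. Lean on these libraries where they do the work, as an engineer would, in place of code of your own. Each camera call takes 0.05 s, during which the arm holds its last target. There are 200 camera calls.

## Task

Pinch the flat red handle at the back of the heat lamp between the fingers and, holding it, swivel and tilt the lamp until it points straight at the middle of the eggs in the blue basket; then let go so that the lamp stays aimed there. The aluminium hood is hot, so do not touch it, and leave everything else on the bench where it is.

Things in the scene. Friction and masses are not known exactly. Their poses are not given: they have to be found in the camera images.
- lamp_pivot (a point): The fixed point, 230 mm above the bench, where the lamp's vertical swivel axis meets its horizontal tilt axis. It stands over the centre of the lamp's grey round base (120 mm across, fixed to the bench, placed and turned differently each time). Its axes are those of the base.
- lamp_swivel (a joint): Swivel of the grey fork about the vertical axis (rad). 0: the lamp faces along the base's own x axis; grows anticlockwise seen from above; range -2.2 to 2.2. Dry friction of 0.4 N m: it stays where it is left.
- lamp_tilt (a joint): Tilt of the lamp head about the fork's horizontal axis (rad): the angle by which the beam dips below level. Range 0 to 1.4; at the start 1.0 to 1.22, which is always steeper than needed. Dry friction of 0.5 N m (about 5 N at the handle): it stays where it is left.
- hood: The hot aluminium hood of the lamp with an amber glass, a bell 115 mm long and 128 mm across at the mouth. Its origin is the pivot point; x is the beam's axis, pointing out of the glass; y is the tilt axis; z is square to both (upward when the lamp is level). The mouth is at x = 80 mm, the back at x = -35 to -41 mm. The fork's arms stand at y = -83 to 83 mm.
- lamp_handle: Flat red handle behind the hood on a black rubber neck. Origin at the pivot point, axes as the hood's when unloaded. The flat plate runs from x = -128 to -63 mm, is 50 mm wide (y) and 13 mm thick (z); it slopes with the lamp.
- handle_grip (a point): Middle of the handle's gripping zone, 100 mm behind the pivot: taken from behind along the handle's +x, fingers closing along z. The handle is springy in tilt (turns about the tilt axis relative to the hood, 4 N m per rad, 0.25 rad at most), so the lamp's tilt lags some 0.12 rad behind the handle while it is moved; let go, the handle springs straight and the lamp stays.
- tab_upper: The upper half (z 0.5 to 6.5 mm) of the red handle plate; origin and axes as the handle's.
- tab_lower: The lower half (z -6.5 to -0.5 mm) of the red handle plate; origin and axes as the handle's.
- egg_middle (a point): The middle of the clutch of three cream eggs in the blue basket, 40 mm above the bench, over the basket's centre. The lamp has to point here.
- blue_basket: Blue slatted basket with the eggs, 170 x 130 x 58 mm, fixed; to the left or the right of the lamp and a little beyond it. Origin under its centre.
- green_basket: Empty green basket of the same size on the other side of the lamp, fixed. Origin under its centre.
- glass_jar: Loose open glass jar, 60 mm across, 70 mm high, beyond the lamp; bystander. Origin under its centre.
- food_cup: Loose small yellow cup, 48 mm across, 40 mm high, between lamp and robot; bystander. Origin under its centre.
- wipes_tub: Loose white tub with blue lid, 90 mm across, 170 mm high, at the left; bystander. Origin under its centre.
- brush: Loose brush 160 mm long lying on the bench at the right; bystander.
- pad_box: Loose cardboard box, 110 x 110 x 90 mm, at the right; bystander. Origin under its centre.
- bowl: Loose white bowl, 110 mm across, 45 mm high, at the left; bystander. Origin under its centre.

How it is judged (in metres and radians):
On the way:
1. The lamp is brought to point within 25 mm of the middle of the eggs while the red handle is pinched between the fingers (both faces pressed) (contact force between the fingers and tab_upper above 2 N and contact force between the fingers and tab_lower above 2 N and y of egg_middle in the frame of hood between -0.025 and 0.025 m and z of egg_middle in the frame of hood between -0.025 and 0.025 m and x of egg_middle in the frame of hood above 0.1 m), for 0.2 s.
At the end, for the whole second after the job is handed in: The beam's axis (x axis of the hood) passes the middle of the eggs within 15 mm in each of the hood's y and z directions, the eggs lying in front of the glass; the lamp is at rest (joints slower than 0.05 rad/s) (y of egg_middle in the frame of hood between -0.015 and 0.015 m and z of egg_middle in the frame of hood between -0.015 and 0.015 m and x of egg_middle in the frame of hood above 0.1 m and velocity of joint lamp_swivel between -0.05 and 0.05 rad/s and velocity of joint lamp_tilt between -0.05 and 0.05 rad/s); the robot touches nothing.
It fails at once if the hot hood is touched by the robot (contact force between any of the fingers, the arm and hood above 1 N).
It fails at once if a loose bystander is shifted by more than 30 mm (distance of any of glass_jar, food_cup, wipes_tub, brush, pad_box, bowl from where it was at the start of the episode above 0.03 m).
It also fails if it takes over 45 s, if anything falls off the work surface, if the arm or the gripper's body presses on something with over 40 N, if the wrist force passes 120 N, or if a joint passes its speed limit or range.

## Working session

There is one attempt and no reset: what is moved stays moved. The work goes in short steps, Python scripts to look and compute and a tool call to move; the robot and the scene stay as the last step left them, time stands still between calls to the robot, and variables do not carry over. Pictures are saved under pics/ and viewed, at most 10 in all, crops included, and the job is handed in when it is done.

Besides the shell and the picture viewer there is one more tool, called after "Emit:" as a command line: name --argument value ..., lists and objects as JSON in quotes. send_rows: Moves the arm, as the interface text tells. Shift numbers are shares of 150 mm and turn numbers shares of 90 degrees, none past 1 either way. Its arguments: {"type":"object","properties":{"moves":{"type":"array"},"newtons":{"type":"number"}},"required":["moves"]}

```bash
mkdir -p pics
cat > look.py <<'E'
import numpy as np, cv2, sys
from plant import get_state, optics, order
E
python3 - <<'E'
from look import *
s=get_state();print(s['time_s'],s['tcp_pos'],s['eef_rot'],s['gripper_width'])
for c in ("scene","top"):
    r=optics.capture(c);cv2.imwrite(f"pics/{c}0.png",r['img'][:,:,::-1])
    print(c,np.round(r['intrinsics'],1).tolist(),np.round(r['origin'],4),np.round(r['attitude'],4).tolist())
    for n in ("lamp_pivot","hood","lamp_handle","handle_grip","tab_upper","egg_middle","blue_basket","green_basket","food_cup","glass_jar","lamp_swivel","wipes_tub","bowl","pad_box","brush"):
        try:
            print(n,[(np.round(d['location'],3).tolist(),round(d['p'],2)) for d in optics.look_for(c,n)[:2]])
        except Exception as e: print(n,e)
print(get_state()['time_s'])
E
```

```text
0.0 [ 0.23238432 -0.63319692  0.22559716] [ 1.79901728e+02 -1.00821192e-02 -1.59849914e+02] 0.08757906944593954
scene [[514.0, 0.0, 316.8], [0.0, 514.0, 233.1], [0.0, 0.0, 1.0]] [ 0.8775 -0.6395  1.1781] [-144.8769, 0.1613, 28.225]
lamp_pivot [([0.588, -0.029, 0.216], 0.88), ([0.603, -0.035, 0.22], 0.36)]
hood [([0.602, -0.033, 0.222], 0.58)]
lamp_handle [([0.538, -0.014, 0.319], 0.94)]
handle_grip [([0.539, -0.006, 0.322], 0.83)]
tab_upper [([0.54, -0.008, 0.319], 0.97)]
egg_middle [([0.63, -0.179, 0.039], 0.61)]
blue_basket [([0.632, -0.18, 0.033], 0.96)]
green_basket [([0.67, 0.17, 0.014], 0.84), ([0.535, -0.015, 0.314], 0.2)]
food_cup [([0.437, -0.02, 0.022], 0.78)]
glass_jar [([0.638, -0.435, 0.088], 0.75), ([0.722, -0.004, 0.042], 0.69)]
lamp_swivel [([0.582, -0.03, 0.233], 0.66)]
wipes_tub [([0.626, 0.372, 0.119], 0.76)]
bowl [([0.343, 0.403, 0.026], 0.6)]
pad_box [([0.641, -0.432, 0.089], 0.76), ([0.585, -0.031, 0.233], 0.4)]
brush [([0.431, -0.396, 0.014], 0.73)]
top [[608.2, 0.0, 312.3], [0.0, 608.2, 249.2], [0.0, 0.0, 1.0]] [ 3.6020e-01 -4.0000e-04  1.5832e+00] [-173.34, 0.6002, -90.0672]
lamp_pivot [([0.572, -0.009, 0.223], 0.85)]
hood [([0.6, -0.012, 0.229], 0.57)]
lamp_handle [([0.53, -0.006, 0.333], 0.96)]
handle_grip [([0.527, -0.001, 0.334], 0.92)]
tab_upper [([0.532, -0.006, 0.328], 0.62)]
egg_middle [([0.626, -0.178, 0.02], 0.93)]
blue_basket []
green_basket [([0.668, 0.152, 0.006], 0.93)]
food_cup [([0.437, -0.018, 0.017], 0.55)]
glass_jar [([0.733, -0.012, 0.036], 0.7)]
lamp_swivel [([0.58, -0.011, 0.235], 0.59)]
wipes_tub [([0.609, 0.394, 0.172], 0.62)]
bowl [([0.351, 0.398, 0.02], 0.74), ([0.63, -0.414, 0.089], 0.55)]
pad_box [([0.631, -0.416, 0.091], 0.96)]
brush [([0.422, -0.394, 0.012], 0.71)]
1.6
```

View pics/scene0.png

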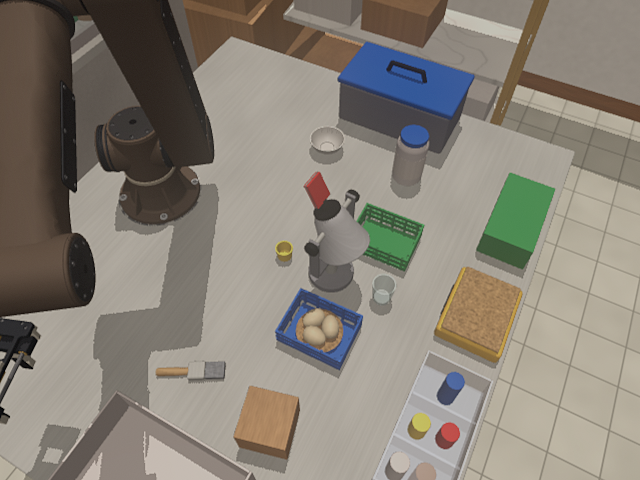

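View pics/top0.png

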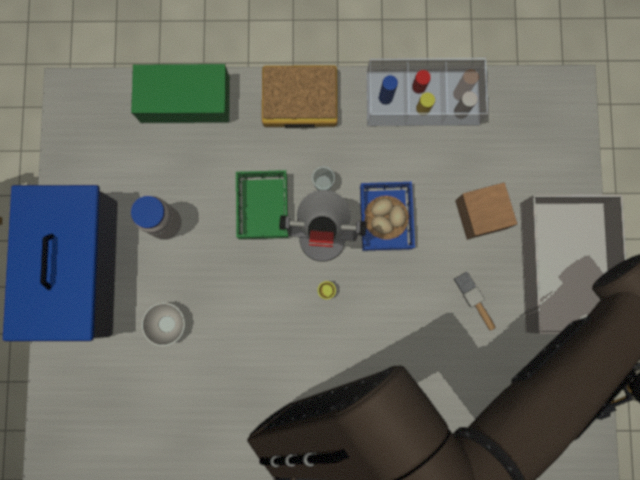

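The lamp stands mid-bench at (322,225) in the top view, facing away from the robot. Its red handle is at (320,240) there and at (317,190) in the scene view. The eggs are at (387,216) top and (320,328) scene. I'll zoom in on the lamp to locate the pivot.

Run:
```python
import cv2,numpy as np
a=cv2.imread('pics/scene0.png')[165:305,270:400];b=cv2.imread('pics/top0.png')[175:275,265:425]
a=cv2.resize(a,None,fx=4,fy=4,interpolation=cv2.INTER_CUBIC)[:560];b=cv2.resize(b,None,fx=4,fy=4,interpolation=cv2.INTER_CUBIC)
cv2.imwrite('pics/a.png',a);cv2.imwrite('pics/b.png',b)
```

```text
(no output)
```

View pics/a.png

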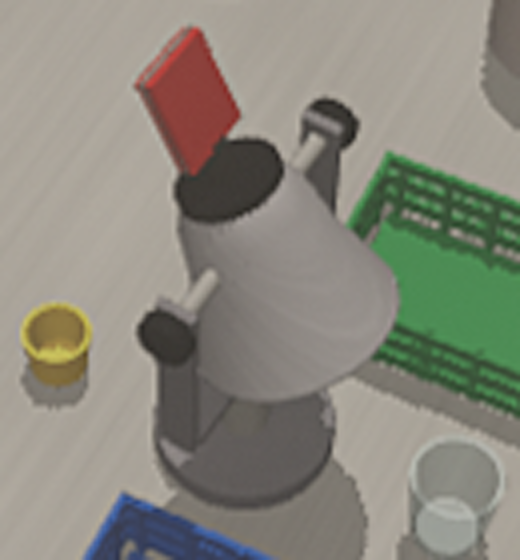

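View pics/b.png

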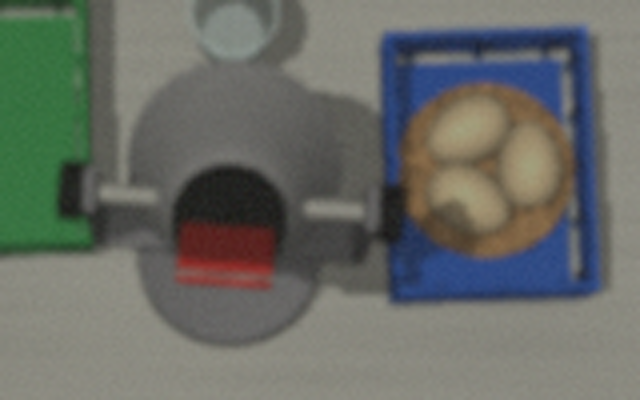

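The crops show the tilt knobs at scene (352.5,195.8) and (311.8,248.8), and at top (283.8,222.5) and (363.3,228.3). The rim corners of the blue basket are visible in the top view. Next I'll triangulate the knobs and fit the lamp's pose.

```bash
cat >> look.py <<'E'
from scipy.spatial.transform import Rotation as R
from scipy.optimize import minimize
CAM={}
def cam(c,r): CAM[c]=(np.array(r['intrinsics']),np.array(r['origin']),R.from_euler('xyz',r['attitude'],degrees=True).as_matrix())
def proj(c,P):
    K,o,A=CAM[c]; q=(np.atleast_2d(P)-o)@A@K.T; return q[:,:2]/q[:,2:]
def atz(c,uv,z):
    K,o,A=CAM[c]; d=A@np.linalg.inv(K)@np.array([*uv,1]); return o+d*(z-o[2])/d[2]
def red(img):
    h=cv2.cvtColor(img,cv2.COLOR_RGB2HSV); m=((h[...,0]<8)|(h[...,0]>172))&(h[...,1]>110)&(h[...,2]>70)
    n,l,st,ce=cv2.connectedComponentsWithStats(m.astype(np.uint8)); return l,st,ce
def frame(psi,t):
    x=np.array([np.cos(t)*np.cos(psi),np.cos(t)*np.sin(psi),-np.sin(t)]);y=np.array([-np.sin(psi),np.cos(psi),0]);return np.stack([x,y,np.cross(x,y)],1)
BOX=np.array([[x,y,z] for x in(-.128,-.063) for y in(-.025,.025) for z in(-.0065,.0065)])
def hullmask(c,P):
    m=np.zeros((480*4,640*4),np.uint8);h=cv2.convexHull((proj(c,P)*4+1.5).astype(np.float32))
    cv2.fillConvexPoly(m,np.round(h).astype(np.int32),1); return m
def fit(masks,knobs,p0):
    # p: px,py,psi,tilt
    big={c:cv2.resize(m.astype(np.uint8),None,fx=4,fy=4,interpolation=cv2.INTER_NEAREST) for c,m in masks.items()}
    def cost(p):
        F=frame(p[2],p[3]);P=np.array([p[0],p[1],.23])+BOX@F.T;e=0
        for c,m in big.items():
            h=hullmask(c,P); e+=1-(h&m).sum()/(h|m).sum()
        for c,(a,b) in knobs.items():
            for s,u in((1,a),(-1,b)):
                e+=.003*np.sum((proj(c,np.array([p[0],p[1],.23])+s*.092*F[:,1])[0]-u)**2)
        return e
    s=np.array([[0,0,0,0],[.015,0,0,0],[0,.015,0,0],[0,0,.15,0],[0,0,0,.15]])+p0
    r=minimize(cost,p0,method='Nelder-Mead',options=dict(initial_simplex=s,maxiter=300)); return r.x,r.fun
def handlemask(img,c,guess):
    l,st,ce=red(img); u=proj(c,guess)[0]
    i=min((i for i in range(1,len(st)) if st[i][4]>60),key=lambda i:np.hypot(*(ce[i]-u))); return l==i,st[i],ce[i]
E
python3 - <<'E'
from look import *
g=[.535,-.01,.32];M={}
for c in("scene","top"):
    r=optics.capture(c);cam(c,r);m,s,ce=handlemask(r['img'],c,g);M[c]=m;print(c,s,ce)
T={'top':((283.75,222.5),(363.25,228.25)),'scene':((352.5,195.75),(311.75,248.75))}
T={k:tuple(np.array(x) for x in v) for k,v in T.items()}
for c in T: print(c,[np.round(atz(c,u,.23),4) for u in T[c]])
for u in((383,32),(588,28),(603,290),(393,300)): print(np.round(atz('top',(265+u[0]/4,175+u[1]/4),.058),4))
print(np.mean([atz('top',(265+u[0]/4,175+u[1]/4),.058) for u in((383,32),(588,28),(603,290),(393,300))],0))
for k in(T,{}):
    for t0 in (1.0,1.2):
        p,f=fit(M,k,np.array([.575,-.01,-.1,t0]));print(np.round(p,4),f)
for i in range(3):
  for c in T:
    optics.capture(c)
    for n in("egg_middle","blue_basket"):print(c,n,[np.round(d['location'],3) for d in optics.look_for(c,n)[:1]])
E
```

```text
scene [306 172  24  37 472] [317.75211864 189.57415254]
top [309 231  24  16 314] [320.90127389 238.24522293]
top [array([0.5789, 0.078 , 0.23  ]), array([ 0.5654, -0.1008,  0.23  ])]
scene [array([0.5833, 0.0823, 0.23  ]), array([ 0.57  , -0.0957,  0.23  ])]
[ 0.7083 -0.1085  0.058 ]
[ 0.7105 -0.2393  0.058 ]
[ 0.542  -0.2453  0.058 ]
[ 0.536 -0.113  0.058]
[ 0.62419491 -0.17653571  0.058     ]
[ 0.5731 -0.0075 -0.0773  1.126 ] 0.4799020229396651
[ 0.5735 -0.008  -0.0665  1.1239] 0.48374844230238384
[ 0.572  -0.0085 -0.1003  1.1324] 0.43555316801788413
[ 0.5709 -0.0046 -0.0134  1.15  ] 0.4179669868903435
top egg_middle [array([ 0.571, -0.008,  0.225])]
top blue_basket [array([ 0.625, -0.182,  0.021])]
scene egg_middle [array([ 0.634, -0.182,  0.036])]
scene blue_basket [array([ 0.634, -0.181,  0.034])]
top egg_middle [array([ 0.626, -0.179,  0.022])]
top blue_basket [array([ 0.626, -0.18 ,  0.02 ])]
scene egg_middle [array([ 0.632, -0.178,  0.039])]
scene blue_basket [array([ 0.634, -0.179,  0.034])]
top egg_middle [array([ 0.626, -0.175,  0.021])]
top blue_basket [array([ 0.628, -0.178,  0.019])]
scene egg_middle [array([ 0.633, -0.182,  0.035])]
scene blue_basket [array([ 0.634, -0.181,  0.035])]
```

Add to look.py:
```python
PIV=np.array([.5744,-.009]);GOAL=(-1.262,.819)
def plan(target,yaw):
    s=get_state();y=np.radians(s['eef_rot'][2]);d=np.array(target)-s['tcp_pos']
    ax=np.array([[np.cos(y),np.sin(y),0],[np.sin(y),-np.cos(y),0],[0,0,-1]])
    dy=(yaw-s['eef_rot'][2]+180)%360-180
    print('t',round(s['time_s'],2),'tcp',np.round(s['tcp_pos'],4),'yaw',round(s['eef_rot'][2],2),'slide',np.round(ax@d/.15,3),'turn',round(-dy/90,3),'w',round(s['gripper_width'],4),'F',np.round(s['contact_force'],1),'gf',np.round(s['gripper_force'],1))
```

```text
(no output)
```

Emit:
send_rows --moves '[{"slide": [-0.16,0.16,-0.16],"turn": 0,"gripper": 1},{"slide": [-0.32,0.32,-0.32],"turn": 0,"gripper": 1},{"slide": [-0.48,0.48,-0.48],"turn": 0,"gripper": 1},{"slide": [-0.64,0.64,-0.64],"turn": 0,"gripper": 1},{"slide": [-0.8,0.8,-0.8],"turn": 0,"gripper": 1}]' --newtons 15

```text
time_s: 3.02
tcp_pos: [0.3041, -0.4782, 0.3477]
eef_rot: [-180.0, 0.0, -159.9]
contact_force: [1.1, -0.0, 0.2]
gripper_width: 0.0876
gripper_force: 0.0
```

Emit:
send_rows --moves '[{"slide": [-0.16,0.16,-0.12],"turn": -0.05,"gripper": 1},{"slide": [-0.32,0.32,-0.24],"turn": -0.1,"gripper": 1},{"slide": [-0.48,0.48,-0.36],"turn": -0.17,"gripper": 1},{"slide": [-0.64,0.64,-0.48],"turn": -0.25,"gripper": 1},{"slide": [-0.8,0.8,-0.6],"turn": -0.33,"gripper": 1}]'

```text
time_s: 3.43
tcp_pos: [0.3753, -0.3241, 0.4378]
eef_rot: [-179.9, 0.0, -129.9]
contact_force: [0.9, 0.3, 1.2]
gripper_width: 0.0873
gripper_force: 0.0
```

```bash
python3 -c "
from look import *
plan([.5285,-.0055,.41],-94.3)"
```

```text
t 3.43 tcp [ 0.3753 -0.3241  0.4378] yaw -129.88 slide [-2.285  0.578  0.186] turn -0.395 w 0.0873 F [0.9 0.3 1.2] gf 0.0
```

Emit:
send_rows --moves '[{"slide": [-0.24,0.06,0],"turn": -0.07,"gripper": 1},{"slide": [-0.48,0.12,0],"turn": -0.14,"gripper": 1},{"slide": [-0.72,0.18,0],"turn": -0.21,"gripper": 1},{"slide": [-0.96,0.24,0],"turn": -0.28,"gripper": 1},{"slide": [-1,0.25,0],"turn": -0.35,"gripper": 1}]'

```text
time_s: 3.85
tcp_pos: [0.4449, -0.1831, 0.4365]
eef_rot: [-180.0, 0.1, -98.2]
contact_force: [-1.0, -0.2, 0.1]
gripper_width: 0.0875
gripper_force: 0.0
```

```bash
python3 -c "
from look import *
plan([.5285,-.0055,.41],-94.3)"
```

```text
t 3.85 tcp [ 0.4449 -0.1831  0.4365] yaw -98.23 slide [-1.251 -0.382  0.177] turn -0.044 w 0.0875 F [-1.  -0.2  0.1] gf 0.0
```

Emit:
send_rows --moves '[{"slide": [-0.25,-0.08,0],"turn": -0.04,"gripper": 1},{"slide": [-0.5,-0.16,0],"turn": -0.04,"gripper": 1},{"slide": [-0.75,-0.24,0],"turn": -0.04,"gripper": 1},{"slide": [-1,-0.31,0],"turn": -0.04,"gripper": 1},{"slide": [-1,-0.31,0],"turn": -0.04,"gripper": 1}]'

```text
time_s: 4.27
tcp_pos: [0.514, -0.0408, 0.4353]
eef_rot: [179.9, 0.0, -94.9]
contact_force: [-0.4, -0.7, -0.6]
gripper_width: 0.0878
gripper_force: 0.0
```

Emit:
send_rows --moves '[{"slide": [-0.1,-0.05,0],"turn": 0,"gripper": 1},{"slide": [-0.1,-0.05,0],"turn": 0,"gripper": 1},{"slide": [-0.1,-0.05,0],"turn": 0,"gripper": 1},{"slide": [-0.1,-0.05,0],"turn": 0,"gripper": 1},{"slide": [-0.1,-0.05,0],"turn": 0,"gripper": 1}]'

```text
time_s: 4.68
tcp_pos: [0.5207, -0.032, 0.4368]
eef_rot: [-180.0, 0.0, -95.2]
contact_force: [-0.8, 0.3, 0.2]
gripper_width: 0.0877
gripper_force: 0.0
```

Run:
```python
from look import *
plan([.5285,-.0055,.31],-94.3)
r=optics.capture('wrist');cv2.imwrite('pics/w1.png',r['img'][:,:,::-1])
cam('wrist',r);print(r['origin'],r['attitude'],proj('wrist',[.531,-.006,.32]))
```

```text
t 4.68 tcp [ 0.5207 -0.032   0.4368] yaw -95.17 slide [-0.181 -0.036  0.846] turn -0.01 w 0.0877 F [-0.8  0.3  0.2] gf 0.0
[ 0.51452452 -0.09673465  0.59525819] [ 1.65878787e+02 -1.41966249e-02  1.74826436e+02] [[308.22938186 270.48623808]]
```

View pics/w1.png

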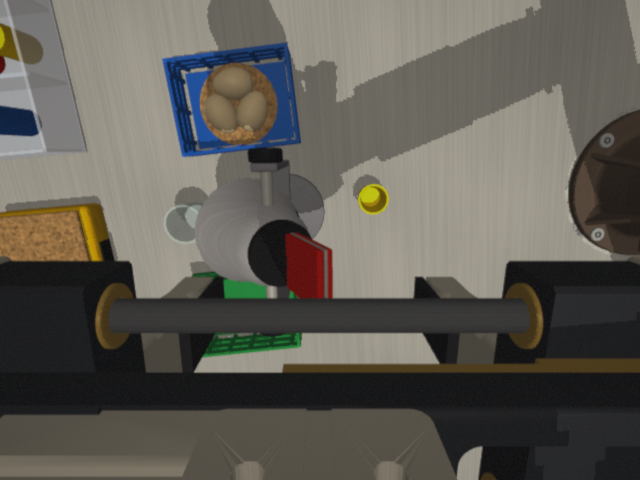

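The wrist view shows the handle centred at about (309,268), against a prediction of (308,270), so the handle fit holds. Now I'll descend over it.

Emit:
send_rows --moves '[{"slide": [-0.18,-0.04,0],"turn": 0,"gripper": 1},{"slide": [-0.18,-0.04,0.2],"turn": 0,"gripper": 1},{"slide": [-0.18,-0.04,0.42],"turn": 0,"gripper": 1},{"slide": [-0.18,-0.04,0.64],"turn": 0,"gripper": 1},{"slide": [-0.18,-0.04,0.84],"turn": 0,"gripper": 1}]'

```text
time_s: 5.15
tcp_pos: [0.5287, -0.0056, 0.3091]
eef_rot: [-180.0, 0.0, -95.2]
contact_force: [-0.2, 1.1, -0.4]
gripper_width: 0.0877
gripper_force: 0.0
```

Run:
```python
from look import *
r=optics.capture('wrist');cam('wrist',r)
plan([.5285,-.0055,.31],-94.3)
print(get_state()['contact_force'])
```

```text
t 5.2 tcp [ 0.526  -0.0056  0.3028] yaw -95.21 slide [-0.002 -0.017 -0.048] turn -0.01 w 0.0876 F [-3.  -0.7 -8. ] gf 0.0
[-3.04263544 -0.67160884 -8.00702841]
```

Emit:
send_rows --moves '[{"slide": [0,-0.02,-0.04],"turn": 0,"gripper": 0.5},{"slide": [0,-0.02,-0.04],"turn": 0,"gripper": 0},{"slide": [0,-0.02,-0.04],"turn": 0,"gripper": 0},{"slide": [0,-0.02,-0.04],"turn": 0,"gripper": 0},{"slide": [0,-0.02,-0.04],"turn": 0,"gripper": 0}]' --newtons 12

```text
time_s: 5.62
tcp_pos: [0.5329, -0.0053, 0.3182]
eef_rot: [-179.9, 0.1, -95.1]
contact_force: [-0.4, 0.2, 0.1]
gripper_width: 0.0599
gripper_force: 0.0
```

Emit:
send_rows --moves '[{"slide": [0,0,0],"turn": 0,"gripper": 0},{"slide": [0,0,0],"turn": 0,"gripper": 0},{"slide": [0,0,0],"turn": 0,"gripper": 0},{"slide": [0,0,0],"turn": 0,"gripper": 0},{"slide": [0,0,0],"turn": 0,"gripper": 0}]'

```text
time_s: 6.03
tcp_pos: [0.5319, -0.0054, 0.3166]
eef_rot: [180.0, -0.0, -95.1]
contact_force: [-3.1, 1.0, 1.4]
gripper_width: 0.0263
gripper_force: 1.5
```

Run:
```python
from look import *
M={};im={}
for c in('scene','top'):
    r=optics.capture(c);cam(c,r);im[c]=r['img'];m,s,ce=handlemask(r['img'],c,[.53,-.006,.32]);M[c]=m;print(c,s,np.round(ce,1))
plan([.5285,-.0055,.31],-94.3)
cv2.imwrite('pics/s2.png',cv2.resize(im['scene'][140:320,250:450,::-1],None,fx=3,fy=3))
```

```text
scene [309 182  22  27 240] [317.5 194.7]
top [413  70  17  22 267] [421.1  80.3]
t 6.13 tcp [ 0.5324 -0.0054  0.3169] yaw -95.11 slide [0.003 0.026 0.046] turn -0.009 w 0.0247 F [-0.9 -0.7  3.7] gf 10.9
```

View pics/s2.png

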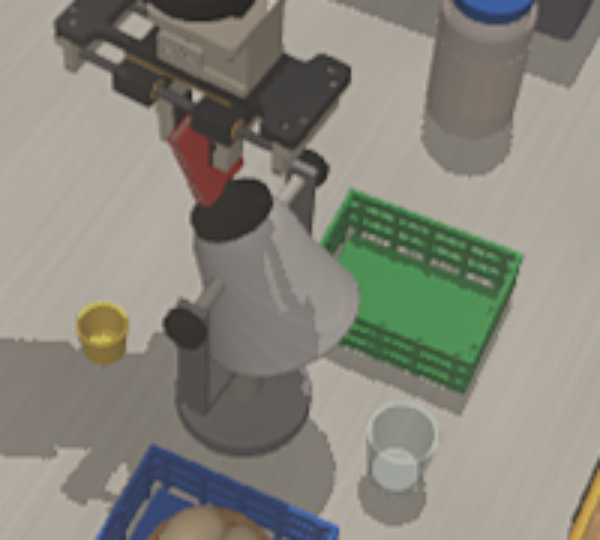

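The fingers are on the handle, which is at (205,160) in this crop, and the hood is clear. Starting the swivel.

Emit:
send_rows --moves '[{"slide": [-0.024,-0.001,0],"turn": 0.056,"gripper": 0},{"slide": [-0.049,-0.004,0],"turn": 0.111,"gripper": 0},{"slide": [-0.073,-0.01,0],"turn": 0.167,"gripper": 0},{"slide": [-0.096,-0.017,0],"turn": 0.222,"gripper": 0},{"slide": [-0.118,-0.026,0],"turn": 0.278,"gripper": 0}]' --newtons 15

```text
time_s: 6.55
tcp_pos: [0.5377, 0.0113, 0.3171]
eef_rot: [-179.9, -0.1, -120.4]
contact_force: [-2.2, -2.9, 2.2]
gripper_width: 0.0245
gripper_force: 14.1
```

```bash
cat >> look.py <<'E'
def arc(deg,r,up,psi0=None):
    """TCP target at swivel psi=deg, r behind pivot"""
    p=np.radians(deg); return [PIV[0]-r*np.cos(p),PIV[1]-r*np.sin(p),.23+up],deg-90
E
python3 - <<'E'
from look import *
for c in('scene','top'):
    r=optics.capture(c);cam(c,r)
    print([np.round(d['location'],3) for d in optics.look_for(c,'lamp_handle')[:1]])
cv2.imwrite('pics/s3.png',r['img'][...,::-1])
plan(*arc(-30,.042,.087))
E
```

```text
[array([ 0.543, -0.01 ,  0.304])]
[array([ 0.579, -0.063,  0.202])]
t 6.75 tcp [0.5379 0.0118 0.3171] yaw -119.96 slide [-0.001  0.     0.   ] turn 0.0 w 0.0246 F [-2.3 -1.8  4.8] gf 14.0
```

Emit:
send_rows --moves '[{"slide": [-0.024,-0.001,0],"turn": 0.056,"gripper": 0},{"slide": [-0.049,-0.004,0],"turn": 0.111,"gripper": 0},{"slide": [-0.073,-0.01,0],"turn": 0.167,"gripper": 0},{"slide": [-0.096,-0.017,0],"turn": 0.222,"gripper": 0},{"slide": [-0.118,-0.026,0],"turn": 0.278,"gripper": 0}]'

```text
time_s: 7.17
tcp_pos: [0.5496, 0.0249, 0.317]
eef_rot: [-180.0, -0.0, -145.2]
contact_force: [-5.1, -0.7, 6.1]
gripper_width: 0.0244
gripper_force: 14.4
```

Emit:
send_rows --moves '[{"slide": [-0.024,-0.001,0],"turn": 0.056,"gripper": 0},{"slide": [-0.049,-0.004,0],"turn": 0.111,"gripper": 0},{"slide": [-0.073,-0.01,0],"turn": 0.167,"gripper": 0},{"slide": [-0.087,-0.014,0],"turn": 0.2,"gripper": 0},{"slide": [-0.087,-0.014,0],"turn": 0.2,"gripper": 0}]'

```text
time_s: 7.58
tcp_pos: [0.5617, 0.0312, 0.317]
eef_rot: [180.0, -0.0, -163.2]
contact_force: [-3.8, 1.0, 6.8]
gripper_width: 0.0246
gripper_force: 14.2
```

Run:
```python
from look import *
ims=[]
for c in('scene','top'):
    r=optics.capture(c);cam(c,r);im=r['img'].copy();ims.append(im)
a=cv2.resize(ims[0][150:300,250:400,::-1],(600,600));b=cv2.resize(ims[1][170:270,270:370,::-1],(600,600))
cv2.imwrite('pics/s4.png',cv2.resize(np.hstack([a,b]),(800,400)))
plan(*arc(-72.3,.042,.087))
```

```text
t 7.68 tcp [0.5617 0.0311 0.317 ] yaw -162.99 slide [ 0.001 -0.     0.   ] turn -0.008 w 0.0246 F [-3.   1.6  5.2] gf 14.2
```

View pics/s4.png

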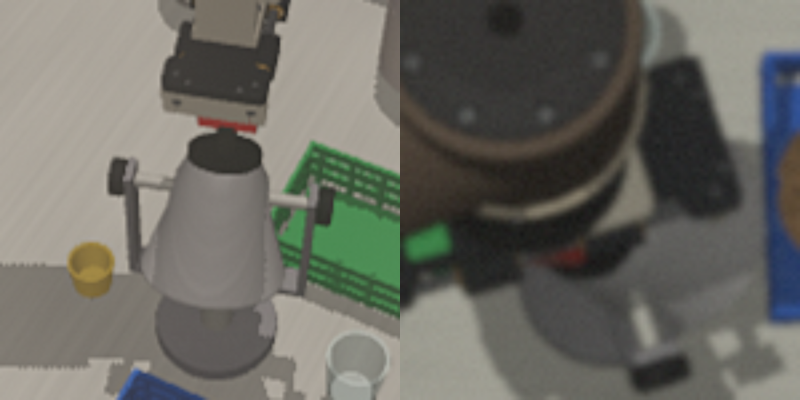

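The swivel followed the fingers: the knobs now show at scene px ≈(295,216) and (372,228). Next is the tilt, moving the handle backward and down.

Emit:
send_rows --moves '[{"slide": [0,0.045,0.02],"turn": -0.008,"gripper": 0},{"slide": [0,0.09,0.042],"turn": -0.008,"gripper": 0},{"slide": [0,0.14,0.067],"turn": -0.008,"gripper": 0},{"slide": [0,0.197,0.103],"turn": -0.008,"gripper": 0},{"slide": [0,0.197,0.103],"turn": -0.008,"gripper": 0}]' --newtons 12

```text
time_s: 8.1
tcp_pos: [0.5531, 0.0588, 0.3032]
eef_rot: [-179.9, 0.1, -162.2]
contact_force: [-6.7, -3.2, 16.9]
gripper_width: 0.0319
gripper_force: 18.2
```

Run:
```python
from look import *
ims=[]
for c in('scene','top'):
    r=optics.capture(c);cam(c,r);im=r['img'].copy();ims.append(im)
k=[(295,216.4),(371.9,227.6)];P=[atz('scene',u,.23) for u in k];print(np.round(P,4));d=P[1]-P[0];print('psi',np.degrees(np.arctan2(d[0],-d[1]))+0, (P[0]+P[1])/2)
im=ims[0]
# predicted mouth/back circle outlines for tilt candidates
def circ(c,x,r,psi,t):
    a=np.linspace(0,2*np.pi,60);F=frame(psi,t);off=np.array([.0023,.0023,0]) if c=='scene' else -np.array([.0023,.0023,0])
    return proj(c,np.array([*PIV,.23])+off+np.c_[np.full(60,x),r*np.cos(a),r*np.sin(a)]@F.T)
a=cv2.resize(im[150:300,250:400,::-1],(600,600),interpolation=cv2.INTER_CUBIC)
for t,col in((.819,(0,255,0)),(1.0,(255,0,255))):
    for x,r in((.08,.064),(-.038,.03)):
        cv2.polylines(a,[np.int32((circ('scene',x,r,-1.262,t)-[250,150])*4)],True,col,1)
cv2.imwrite('pics/s5.png',a)
plan(*arc(-72.3,.042,.087))
```

```text
[[ 0.4932 -0.0354  0.23  ]
 [ 0.663   0.0192  0.23  ]]
psi 107.82653830650347 [ 0.57806584 -0.00810466  0.23      ]
t 8.2 tcp [0.5533 0.0584 0.3036] yaw -162.24 slide [ 0.003 -0.191 -0.089] turn 0.001 w 0.0321 F [-7.1 -2.5 16.7] gf 17.4
```

View pics/s5.png

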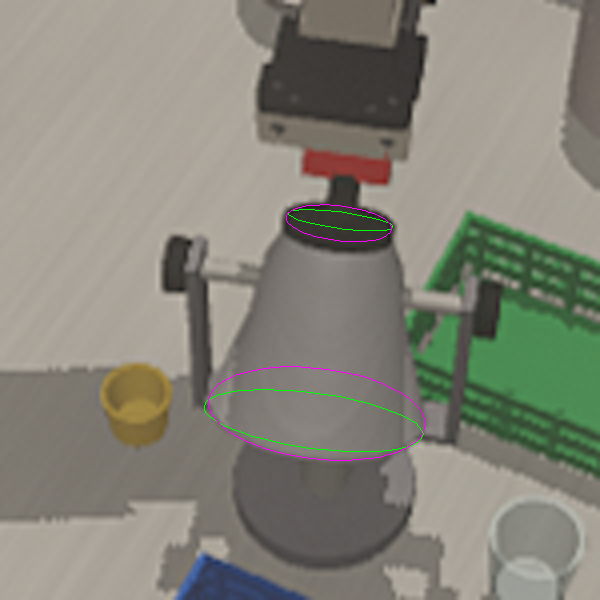

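Swivel measures −72.2° against a goal of −72.3°. The overlay puts the tilt at roughly 0.95–1.0 rad, so it needs to go further.

Emit:
send_rows --moves '[{"slide": [0,0.02,0.018],"turn": 0,"gripper": 0},{"slide": [0,0.045,0.04],"turn": 0,"gripper": 0},{"slide": [0,0.065,0.057],"turn": 0,"gripper": 0},{"slide": [0,0.065,0.057],"turn": 0,"gripper": 0},{"slide": [0,0.065,0.057],"turn": 0,"gripper": 0}]'

```text
time_s: 8.62
tcp_pos: [0.5509, 0.0683, 0.2959]
eef_rot: [-179.9, 0.2, -162.2]
contact_force: [-7.9, 0.4, 20.0]
gripper_width: 0.0342
gripper_force: 21.0
```

```bash
cat >> look.py <<'E'
def circ(c,x,r,psi,t,z=.23):
    a=np.linspace(0,2*np.pi,60);F=frame(psi,t);off=np.array([.0023,.0023,0])*(1 if c=='scene' else -1)
    return proj(c,np.array([*PIV,.23])+off+np.c_[np.full(60,x),r*np.cos(a),r*np.sin(a)]@F.T)
def captilt(im,psi):
    """tilt from the dark cap in the scene picture"""
    v=cv2.cvtColor(im,cv2.COLOR_RGB2HSV)[...,2][198:216,318:352]
    big=cv2.resize(v,None,fx=4,fy=4,interpolation=cv2.INTER_LINEAR)<75
    n,l,st,ce=cv2.connectedComponentsWithStats(big.astype(np.uint8));i=1+np.argmax(st[1:,4]);m=(l==i).astype(np.uint8)
    out=[]
    for t in np.arange(.6,1.2,.02):
      best=0
      for dx in range(-8,9):
       for dy in range(-8,9):
        P=np.vstack([circ('scene',-.041,.0295,psi,t),circ('scene',-.035,.03,psi,t)])
        h=np.zeros(m.shape,np.uint8);cv2.fillConvexPoly(h,cv2.convexHull(np.int32(np.round((P-[318,198])*4+[dx,dy]))),1)
        best=max(best,(h&m).sum()/(h|m).sum())
      out.append((round(t,2),round(best,3)))
    return sorted(out,key=lambda x:-x[1])[:5],st[i]
E
python3 - <<'E'
from look import *
r=optics.capture('scene');cam('scene',r)
print(captilt(r['img'],-1.26))
import cv2 as c
old=cv2.imread('pics/s4.png')
cv2.imwrite('pics/s6.png',cv2.resize(r['img'][150:300,250:400,::-1],(600,600),interpolation=cv2.INTER_CUBIC))
plan(*arc(-72.3,.042,.087))
E
```

```text
([(np.float64(0.9), np.float64(0.84)), (np.float64(0.88), np.float64(0.839)), (np.float64(0.92), np.float64(0.825)), (np.float64(0.94), np.float64(0.806)), (np.float64(0.86), np.float64(0.803))], array([  15,    0,  108,   52, 3613], dtype=int32))
t 8.67 tcp [0.5509 0.0683 0.2959] yaw -162.24 slide [ 0.008 -0.259 -0.141] turn 0.001 w 0.0344 F [-8.3  0.5 19.3] gf 21.0
```

Emit:
send_rows --moves '[{"slide": [0,0,0],"turn": 0,"gripper": 0.7},{"slide": [0,0,0],"turn": 0,"gripper": 0.9},{"slide": [0,0,0],"turn": 0,"gripper": 1},{"slide": [0,0,0],"turn": 0,"gripper": 1},{"slide": [0,0,0],"turn": 0,"gripper": 1}]'

```text
time_s: 9.08
tcp_pos: [0.5511, 0.0687, 0.2933]
eef_rot: [180.0, 0.1, -162.3]
contact_force: [-0.0, 0.0, 3.0]
gripper_width: 0.0619
gripper_force: 1.3
```

Emit:
send_rows --moves '[{"slide": [0,0,-0.1],"turn": 0,"gripper": 1},{"slide": [0,0,-0.3],"turn": 0,"gripper": 1},{"slide": [0,0,-0.5],"turn": 0,"gripper": 1},{"slide": [0,0.1,-0.7],"turn": 0,"gripper": 1},{"slide": [0,0.3,-0.8],"turn": 0,"gripper": 1}]'

```text
time_s: 9.5
tcp_pos: [0.5378, 0.1104, 0.4158]
eef_rot: [-180.0, 0.2, -162.5]
contact_force: [0.7, 0.1, 0.2]
gripper_width: 0.0868
gripper_force: 0.0
```

Emit:
send_rows --moves '[{"slide": [0,0.25,0],"turn": 0,"gripper": 1},{"slide": [0,0.5,0],"turn": 0,"gripper": 1},{"slide": [0,0.75,0],"turn": 0,"gripper": 1},{"slide": [0,1,0],"turn": 0,"gripper": 1},{"slide": [0,1,0],"turn": 0,"gripper": 1}]'

```text
time_s: 9.92
tcp_pos: [0.4897, 0.2596, 0.411]
eef_rot: [179.9, -0.1, -162.1]
contact_force: [0.2, -0.2, -0.0]
gripper_width: 0.0881
gripper_force: 0.0
```

```bash
cat > meas.py <<'E'
from look import *
M={};im={};g=np.array([*PIV,.23])+frame(-1.26,.85)@[-.1,0,0]
for c in('scene','top'):
    r=optics.capture(c);cam(c,r);im[c]=r['img'];m,s,ce=handlemask(r['img'],c,g);M[c]=m;print(c,s,np.round(ce,1),np.round(proj(c,g),1))
    print([np.round(d['location'],3) for d in optics.look_for(c,'handle_grip')[:1]])
def cost(p,c,off):
    F=frame(*p);P=np.array([*PIV,.23])+off+BOX@F.T
    big=cv2.resize(M[c].astype(np.uint8),None,fx=4,fy=4,interpolation=cv2.INTER_NEAREST);h=hullmask(c,P);return 1-(h&big).sum()/(h|big).sum()
o=np.array([.0023,.0023,0])
def run(f):
    b=None
    for t0 in(.75,.85,.95):
        r=minimize(f,[-1.26,t0],method='Nelder-Mead',options=dict(initial_simplex=[[-1.2,t0],[-1.32,t0],[-1.26,t0+.15]]))
        if b is None or r.fun<b.fun:b=r
    return np.round(b.x,3),round(b.fun,3)
print('scene',run(lambda p:cost(p,'scene',o)));print('top',run(lambda p:cost(p,'top',-o)));print('both',run(lambda p:cost(p,'scene',o)+cost(p,'top',-o)))
plan(*arc(-72.3,.08,.066))
cv2.imwrite('pics/m_%.0f.png'%(100*get_state()['time_s']),np.hstack([cv2.resize(im['scene'][150:300,250:400,::-1],(400,400),interpolation=2),cv2.resize(im['top'][170:270,270:370,::-1],(400,400),interpolation=2)]))
E
python3 meas.py; ls pics
```

```text
scene [326 165  25  32 616] [338.  180.3] [[337.1 178.5]]
[array([0.563, 0.048, 0.308])]
top [283 217  27  23 476] [296.  227.9] [[293.  228.3]]
[array([0.556, 0.051, 0.313])]
scene (array([-1.223,  0.5  ]), np.float64(0.059))
top (array([-1.274,  0.91 ]), np.float64(0.182))
both (array([-1.253,  0.91 ]), np.float64(0.284))
t 10.12 tcp [0.4916 0.2544 0.4122] yaw -162.37 slide [ 0.006 -1.307  0.774] turn -0.001 w 0.0876 F [ 0.2 -0.5  0.1] gf 0.0
a.png
b.png
m_1012.png
s2.png
s3.png
s4.png
s5.png
s6.png
scene0.png
top0.png
w1.png
```

Run:
```python
from look import *
o=np.array([.0023,.0023,0]);pan=[]
for c,(x0,y0) in(('scene',(275,155)),('top',(270,180))):
    r=optics.capture(c);cam(c,r);a=cv2.resize(r['img'][y0:y0+100,x0:x0+100,::-1],(400,400),interpolation=cv2.INTER_CUBIC);s=4
    np.save(f'pics/{c}.npy',r['img'])
    pan.append(a.copy())
    for t,col in((.82,(0,255,0)),(.9,(255,0,255))):
        F=frame(-1.26,t);off=o if c=='scene' else -o
        P=np.array([*PIV,.23])+off+BOX@F.T
        cv2.polylines(a,[cv2.convexHull(np.int32(np.round((proj(c,P)-[x0,y0]+.5)*s)))],True,col,1)
        for x,rr in((.08,.064),(-.041,.0295)):cv2.polylines(a,[np.int32((circ(c,x,rr,-1.26,t)-[x0,y0]+.5)*s)],True,col,1)
    for sg in(1,-1):
        q=proj(c,np.array([*PIV,.23])+off+sg*.092*F[:,1])[0];cv2.circle(a,tuple(int(v) for v in (q-[x0,y0]+.5)*s),4,(0,255,255),1)
    pan[-1]=a
cv2.imwrite('pics/ov.png',np.hstack(pan))
```

View pics/ov.png

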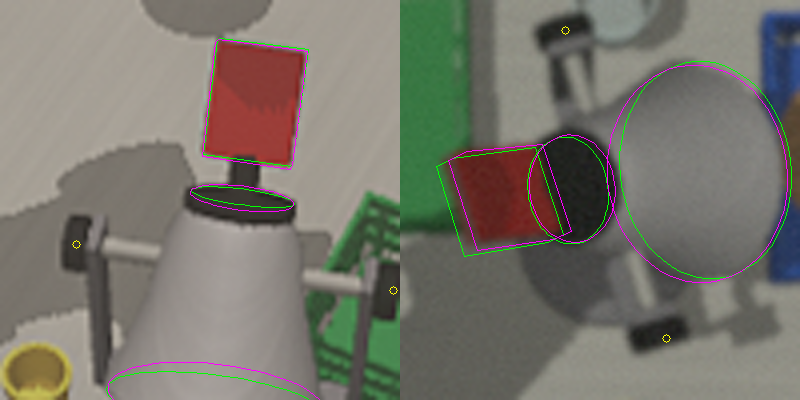

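Against the knobs in the same picture, the released lamp's handle reads a tilt of about 0.91–0.93. The knobs are at (563,33) and (659,335) in the top crop, and the back edge of the handle is at or inside the 0.9 outline. That leaves about 0.1 rad to go, so I'll regrip and push further.

Emit:
send_rows --moves '[{"slide": [0,-0.25,0],"turn": 0,"gripper": 1},{"slide": [0,-0.5,0],"turn": 0,"gripper": 1},{"slide": [0,-0.75,0],"turn": 0,"gripper": 1},{"slide": [0,-1,0],"turn": 0,"gripper": 1},{"slide": [0,-1,0],"turn": 0,"gripper": 1}]'

```text
time_s: 10.63
tcp_pos: [0.5379, 0.1056, 0.413]
eef_rot: [-179.9, 0.0, -162.7]
contact_force: [-1.2, 1.8, 0.2]
gripper_width: 0.0876
gripper_force: 0.0
```

Emit:
send_rows --moves '[{"slide": [0,-0.2,0],"turn": 0,"gripper": 1},{"slide": [0,-0.4,0.1],"turn": 0,"gripper": 1},{"slide": [0,-0.4,0.25],"turn": 0,"gripper": 1},{"slide": [0,-0.4,0.3],"turn": 0,"gripper": 1},{"slide": [0,-0.4,0.3],"turn": 0,"gripper": 1}]'

```text
time_s: 11.05
tcp_pos: [0.554, 0.0531, 0.3655]
eef_rot: [180.0, -0.2, -162.6]
contact_force: [-1.1, 0.4, -0.3]
gripper_width: 0.0876
gripper_force: 0.0
```

```bash
python3 -c "
from look import *
plan(*arc(-72.3,.064,.078))"
```

```text
t 11.05 tcp [0.554  0.0531 0.3655] yaw -162.56 slide [-0.004 -0.009  0.383] turn -0.003 w 0.0876 F [-1.1  0.4 -0.3] gf 0.0
```

Emit:
send_rows --moves '[{"slide": [0,-0.01,0.2],"turn": 0,"gripper": 1},{"slide": [0,-0.01,0.38],"turn": 0,"gripper": 1},{"slide": [0,-0.01,0.38],"turn": 0,"gripper": 0.5},{"slide": [0,-0.01,0.38],"turn": 0,"gripper": 0},{"slide": [0,-0.01,0.38],"turn": 0,"gripper": 0}]' --newtons 12

```text
time_s: 11.47
tcp_pos: [0.5563, 0.0533, 0.313]
eef_rot: [-180.0, 0.1, -162.4]
contact_force: [-0.2, -0.4, 0.2]
gripper_width: 0.0729
gripper_force: 0.0
```

Emit:
send_rows --moves '[{"slide": [0,0,0],"turn": 0,"gripper": 0},{"slide": [0,0,0],"turn": 0,"gripper": 0},{"slide": [0,0,0],"turn": 0,"gripper": 0},{"slide": [0,0,0],"turn": 0,"gripper": 0},{"slide": [0,0,0],"turn": 0,"gripper": 0}]'

```text
time_s: 11.88
tcp_pos: [0.5555, 0.0532, 0.3111]
eef_rot: [180.0, 0.1, -162.4]
contact_force: [-1.1, 4.0, 3.4]
gripper_width: 0.0401
gripper_force: 1.9
```

```bash
python3 -c "
from look import *
plan(*arc(-72.3,.087,.0585))"
```

```text
t 11.88 tcp [0.5555 0.0532 0.3111] yaw -162.43 slide [0.007 0.147 0.15 ] turn -0.001 w 0.0401 F [-1.1  4.   3.4] gf 1.9
```

Emit:
send_rows --moves '[{"slide": [0,0,0],"turn": 0,"gripper": 0},{"slide": [0,0,0],"turn": 0,"gripper": 0},{"slide": [0,0.03,0.02],"turn": 0,"gripper": 0},{"slide": [0,0.06,0.05],"turn": 0,"gripper": 0},{"slide": [0,0.09,0.08],"turn": 0,"gripper": 0}]'

```text
time_s: 12.3
tcp_pos: [0.5525, 0.0659, 0.3021]
eef_rot: [-179.9, 0.3, -162.4]
contact_force: [-9.1, 5.0, 23.5]
gripper_width: 0.0301
gripper_force: 23.5
```

```bash
python3 -c "
from look import *
plan(*arc(-72.3,.087,.0585))"
```

```text
t 12.3 tcp [0.5525 0.0659 0.3021] yaw -162.39 slide [0.013 0.06  0.091] turn -0.001 w 0.0301 F [-9.1  5.  23.5] gf 23.5
```

Emit:
send_rows --moves '[{"slide": [0,0.02,0.03],"turn": 0,"gripper": 0},{"slide": [0,0.04,0.06],"turn": 0,"gripper": 0},{"slide": [0,0.06,0.09],"turn": 0,"gripper": 0},{"slide": [0,0.06,0.09],"turn": 0,"gripper": 0},{"slide": [0,0.06,0.09],"turn": 0,"gripper": 0}]'

```text
time_s: 12.72
tcp_pos: [0.5509, 0.0773, 0.2913]
eef_rot: [179.9, 0.6, -162.3]
contact_force: [-11.5, 15.3, 31.6]
gripper_width: 0.0324
gripper_force: 29.8
```

Run:
```python
from look import *
plan(*arc(-72.3,.087,.0585))
r=optics.capture('scene');cam('scene',r);np.save('pics/sc2.npy',r['img'])
o=np.load('pics/scene.npy');print('now',captilt(r['img'],-1.26));print('released',captilt(o,-1.26))
```

```text
t 12.72 tcp [0.5509 0.0773 0.2913] yaw -162.29 slide [ 0.026 -0.016  0.019] turn 0.0 w 0.0324 F [-11.5  15.3  31.6] gf 29.8
now ([(np.float64(0.8), np.float64(0.742)), (np.float64(0.78), np.float64(0.74)), (np.float64(0.82), np.float64(0.732)), (np.float64(0.76), np.float64(0.731)), (np.float64(0.84), np.float64(0.716))], array([  16,    0,  108,   49, 2792], dtype=int32))
released ([(np.float64(0.9), np.float64(0.825)), (np.float64(0.88), np.float64(0.823)), (np.float64(0.92), np.float64(0.812)), (np.float64(0.86), np.float64(0.803)), (np.float64(0.94), np.float64(0.795))], array([  13,    0,  110,   52, 3602], dtype=int32))
```

Emit:
send_rows --moves '[{"slide": [0,0,0],"turn": 0,"gripper": 0},{"slide": [0,0,0],"turn": 0,"gripper": 0},{"slide": [0,0,0],"turn": 0,"gripper": 0.6},{"slide": [0,0,0],"turn": 0,"gripper": 1},{"slide": [0,0,0],"turn": 0,"gripper": 1}]'

```text
time_s: 13.18
tcp_pos: [0.5501, 0.0747, 0.2875]
eef_rot: [-180.0, 0.3, -162.4]
contact_force: [-0.7, -0.1, 6.2]
gripper_width: 0.0468
gripper_force: 2.6
```

Emit:
send_rows --moves '[{"slide": [0,0,0],"turn": 0,"gripper": 1},{"slide": [0,0,0],"turn": 0,"gripper": 1},{"slide": [0,0,-0.2],"turn": 0,"gripper": 1},{"slide": [0,0,-0.4],"turn": 0,"gripper": 1},{"slide": [0,0,-0.6],"turn": 0,"gripper": 1}]'

```text
time_s: 13.6
tcp_pos: [0.5482, 0.074, 0.3759]
eef_rot: [-180.0, -0.1, -162.4]
contact_force: [0.5, -0.5, 0.9]
gripper_width: 0.08
gripper_force: 0.0
```

Emit:
send_rows --moves '[{"slide": [0,0.2,-0.2],"turn": 0,"gripper": 1},{"slide": [0,0.4,-0.2],"turn": 0,"gripper": 1},{"slide": [0,0.65,-0.2],"turn": 0,"gripper": 1},{"slide": [0,0.9,-0.2],"turn": 0,"gripper": 1},{"slide": [0,1,-0.2],"turn": 0,"gripper": 1}]'

```text
time_s: 14.02
tcp_pos: [0.5022, 0.2203, 0.4049]
eef_rot: [180.0, -0.0, -162.4]
contact_force: [0.5, -0.8, 0.2]
gripper_width: 0.0876
gripper_force: 0.0
```

```bash
cat > meas2.py <<'E'
from look import *
PIV0=PIV
I={}
for c in('scene','top'):
    r=optics.capture(c);cam(c,r);I[c]=r['img']
old={c:np.load(f'pics/{c}.npy') for c in I}
print('cap old/new',captilt(old['scene'],-1.26)[0][:2],captilt(I['scene'],-1.26)[0][:2])
def kn(im,u,w=9):  # dark-blob centre near u
    x,y=np.int32(np.round(u));p=im[y-w:y+w+1,x-w:x+w+1].max(2).astype(float);k=np.clip(65-p,0,None);g=np.mgrid[-w:w+1,-w:w+1];return np.array([x+(k*g[1]).sum()/k.sum(),y+(k*g[0]).sum()/k.sum()])
for nm,S in(('old',old),('new',I)):
    M={};K={}
    for c in S:
        g=np.array([*PIV,.23])+frame(-1.26,.85)@[-.1,0,0];M[c],s,ce=handlemask(S[c],c,g)
        F=frame(-1.26,.85);a=[kn(S[c],proj(c,np.array([*PIV,.23])+(.0023 if c=='scene' else -.0023)*np.array([1,1,0])+sg*.092*F[:,1])[0]) for sg in(1,-1)]
        K[c]=a;P=[atz(c,u,.23) for u in a];d=P[0]-P[1];print(nm,c,s,np.round(ce,1),'knobmid',np.round((P[0]+P[1])[:2]/2,4),'len',round(np.linalg.norm(d),4),'psi',round(np.degrees(np.arctan2(-d[0],d[1])),2))
        p,f=fit({c:M[c]},{c:a},np.array([*PIV,-1.26,.85]));print('  fit',np.round(p,4),round(f,3))
plan(*arc(-72.3,.087,.0585))
np.save('pics/top2.npy',I['top']);np.save('pics/scene2.npy',I['scene'])
E
python3 meas2.py
```

```text
cap old/new [(np.float64(0.9), np.float64(0.825)), (np.float64(0.88), np.float64(0.823))] [(np.float64(0.76), np.float64(0.722)), (np.float64(0.78), np.float64(0.722))]
old scene [326 165  25  32 616] [337.9 180.3] knobmid [ 0.576  -0.0088] len 0.1802 psi -72.81
  fit [ 0.5759 -0.0067 -1.271   0.8985] 0.11
old top [283 217  27  23 472] [296.1 227.9] knobmid [ 0.5738 -0.0084] len 0.1805 psi -72.85
  fit [ 0.5731 -0.007  -1.2642  0.9487] 0.169
new scene [327 165  25  31 598] [339.2 179.9] knobmid [ 0.5761 -0.0092] len 0.1806 psi -74.28
  fit [ 0.5771 -0.0067 -1.2809  0.8751] 0.144
new top [279 218  28  23 503] [292.3 228.7] knobmid [ 0.5739 -0.0083] len 0.1806 psi -74.37
  fit [ 0.5716 -0.0061 -1.2803  0.8599] 0.184
t 14.12 tcp [0.5025 0.2195 0.4047] yaw -162.26 slide [ 0.007 -1.017  0.774] turn 0.0 w 0.0877 F [-0.6 -1.1  0.5] gf 0.0
```

```bash
cat > meas3.py <<'E'
from look import *
import sys
o={}
for c in('scene','top'):
    r=optics.capture(c);cam(c,r);o[c]=r['img']
    h=cv2.cvtColor(r['img'],cv2.COLOR_RGB2HSV);m=((h[...,0]>105)&(h[...,0]<125)&(h[...,1]>120)).astype(np.uint8)
    u=proj(c,[.628,-.178,.03])[0].astype(int);w=np.zeros_like(m);w[u[1]-55:u[1]+55,u[0]-60:u[0]+60]=1;m=cv2.morphologyEx(m&w,cv2.MORPH_CLOSE,np.ones((3,3),np.uint8))
    n,l,st,_=cv2.connectedComponentsWithStats(m);i=1+np.argmax(st[1:,4]);pts=np.argwhere(l==i)[:,::-1]
    hm=np.zeros((1920,2560),np.uint8);cv2.fillConvexPoly(hm,np.int32(cv2.convexHull(pts.astype(np.int32))*4+2),1)
    def cost(p):
        B=np.array([[x,y,z] for x in(-.065,.065) for y in(-.085,.085) for z in(0,.058)]) if 0 else np.array([[x,y,z] for x in(-.085,.085) for y in(-.065,.065) for z in(0,.058)])
        ca,sa=np.cos(p[2]),np.sin(p[2]);P=B@np.array([[ca,sa,0],[-sa,ca,0],[0,0,1]])+[p[0],p[1],0]
        k=hullmask(c,P);return 1-(k&hm).sum()/(k|hm).sum()
    r2=minimize(cost,[.63,-.178,.05],method='Nelder-Mead',options=dict(initial_simplex=[[.63,-.178,.05],[.64,-.178,.05],[.63,-.168,.05],[.63,-.178,-.1]]))
    print(c,'basket',np.round(r2.x,4),round(r2.fun,3))
off={'scene':np.array([.576,-.0085,.23]),'top':np.array([.5738,-.0085,.23])}
def handle(S,cams):
    im={}
    for c in cams:
        a=S[c].astype(float);d=np.clip(a[...,0]-np.maximum(a[...,1],a[...,2]),0,None);u=proj(c,off[c]+frame(-1.27,.85)@[-.096,0,0])[0].astype(int)
        sl=(slice(u[1]-28,u[1]+29),slice(u[0]-28,u[0]+29));d=d[sl];d[d<12]=0;im[c]=(d/np.percentile(d[d>12],70),sl)
    def cost(p):
        e=0
        for c in cams:
            h=cv2.resize(cv2.GaussianBlur(hullmask(c,off[c]+BOX@frame(*p).T).astype(np.float32),(0,0),2.5),(640,480),interpolation=cv2.INTER_AREA)[im[c][1]]
            d=np.minimum(im[c][0],1);e+=((h-d)**2).sum()/h.sum()
        return e
    b=min((minimize(cost,[-1.27,t],method='Nelder-Mead',options=dict(initial_simplex=[[-1.2,t],[-1.33,t],[-1.27,t+.1]])) for t in(.75,.85,.95)),key=lambda r:r.fun)
    return np.round(b.x,3),round(b.fun,3)
for nm,S in(('old',{c:np.load(f'pics/{c}.npy') for c in o}),('new',o)):
    print(nm,handle(S,['top']),handle(S,['scene']),handle(S,['top','scene']))
E
python3 meas3.py
```

```text
scene basket [ 0.628  -0.1663  0.0603] 0.109
top basket [ 0.6285 -0.1776  0.0318] 0.083
old (array([-1.249,  0.913]), np.float64(0.072)) (array([-1.239,  0.586]), np.float64(0.028)) (array([-1.271,  0.901]), np.float64(0.134))
new (array([-1.276,  0.811]), np.float64(0.071)) (array([-1.288,  0.687]), np.float64(0.022)) (array([-1.284,  0.801]), np.float64(0.12))
```

```bash
cat > w.py <<'E'
from look import *
r=optics.capture('wrist');cam('wrist',r);im=r['img'];cv2.imwrite('pics/w9.png',im[...,::-1])
g=np.array([.575,-.0085,.23])+frame(-1.28,.81)@[-.096,0,0];print(proj('wrist',g),proj('wrist',[.629,-.178,.04]),proj('wrist',[.575,-.0085,.23]))
print([(np.round(d['location'],3),d['p']) for n in('egg_middle','blue_basket','handle_grip') for d in optics.look_for('wrist',n)[:1]])
plan(*arc(-72.3,.087,.0585))
E
python3 w.py
```

```text
[[ 89.36621418 243.3356671 ]] [[ 29.74029021 198.70995148]] [[ 63.7207771  223.99444121]]
[(array([ 0.55 , -0.18 ,  0.026]), 0.96), (array([0.547, 0.064, 0.309]), 0.2), (array([0.549, 0.068, 0.314]), 0.82)]
t 14.42 tcp [0.5037 0.2165 0.4051] yaw -162.51 slide [ 0.004 -0.995  0.777] turn -0.002 w 0.0876 F [ 0.1 -0.1 -0.3] gf 0.0
```

View pics/w9.png

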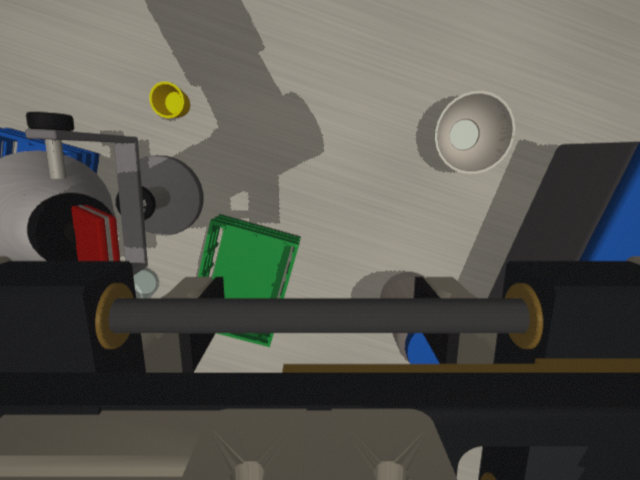

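Run:
```python
from look import *
r=optics.capture('wrist');cam('wrist',r);im=r['img']
a=im.astype(int);red_=(a[...,0]-np.maximum(a[...,1],a[...,2])>60)[195:262,55:135]
m=red_
for y in(212,220,228,236,244,252): x=np.where(m[y-195])[0]+55; print(y,x.min(),x.max())
P0=np.array([.575,-.0085,.23])
for t in(.73,.77,.81,.85,.89):
    h=hullmask('wrist',P0+BOX@frame(-1.28,t).T)[2::4,2::4][195:262,55:135]; print(t,[(np.where(h[y-195])[0].min()+55,np.where(h[y-195])[0].max()+55) for y in(220,228,236,244,252)],round((h&m).sum()/(h|m).sum(),3))
```

```text
212 73 103
220 75 116
228 76 117
236 77 117
244 78 118
252 79 119
0.73 [(np.int64(77), np.int64(125)), (np.int64(78), np.int64(126)), (np.int64(79), np.int64(127)), (np.int64(80), np.int64(128)), (np.int64(81), np.int64(129))] 0.598
0.77 [(np.int64(73), np.int64(117)), (np.int64(74), np.int64(118)), (np.int64(75), np.int64(119)), (np.int64(76), np.int64(120)), (np.int64(78), np.int64(121))] 0.727
0.81 [(np.int64(69), np.int64(109)), (np.int64(70), np.int64(110)), (np.int64(71), np.int64(111)), (np.int64(73), np.int64(112)), (np.int64(74), np.int64(113))] 0.612
0.85 [(np.int64(65), np.int64(100)), (np.int64(66), np.int64(101)), (np.int64(68), np.int64(103)), (np.int64(69), np.int64(104)), (np.int64(70), np.int64(105))] 0.56
0.89 [(np.int64(61), np.int64(92)), (np.int64(62), np.int64(93)), (np.int64(64), np.int64(94)), (np.int64(65), np.int64(95)), (np.int64(66), np.int64(96))] 0.36
```

Run:
```python
from look import *
r=optics.capture('wrist');cam('wrist',r);im=r['img']
P0=np.array([.575,-.0085,.23]);F=frame(-1.28,.8)
for d in(.086,.092,.098): print(d,proj('wrist',np.array([P0+d*F[:,1],P0-d*F[:,1]])).round(1).tolist())
a=np.linspace(0,2*np.pi,73)
for z in(.0,.012): q=proj('wrist',np.c_[.575+.06*np.cos(a),-.0085+.06*np.sin(a),np.full(73,z)]);print(z,q.max(0).round(1),q.min(0).round(1))
v=cv2.cvtColor(im,cv2.COLOR_RGB2GRAY);print(v[195,180:225:2].tolist());print(v[215:250:2,175].tolist(),v[145:175:2,175].tolist());print(im[105:140:2,50].max(1).tolist(),im[121,18:82:3].max(1).tolist())
gc=np.array([.669,.165,.058]);print('jar',proj('wrist',[.725,-.008,0]))
```

```text
0.086 [[78.5, 309.7], [49.8, 127.8]]
0.092 [[79.4, 315.3], [48.7, 120.6]]
0.098 [[80.3, 320.9], [47.5, 113.3]]
0.0 [204.5 233.4] [126.4 155.7]
0.012 [202.1 235.1] [122.3 155.8]
[74, 74, 72, 74, 74, 72, 73, 72, 73, 72, 52, 40, 94, 104, 103, 102, 102, 103, 102, 102, 102, 104, 103]
[75, 74, 72, 73, 71, 73, 74, 73, 75, 78, 144, 150, 148, 151, 150, 151, 153, 150] [146, 148, 146, 151, 148, 110, 93, 53, 70, 75, 77, 75, 75, 76, 75]
[148, 144, 145, 144, 63, 26, 26, 30, 27, 27, 29, 26, 33, 98, 109, 108, 104, 87] [142, 145, 145, 100, 24, 25, 28, 31, 33, 31, 28, 26, 28, 23, 23, 22, 21, 19, 13, 133, 150, 149]
jar [[147.28438841 282.99653331]]
```

Run:
```python
from look import *
r=optics.capture('wrist');cam('wrist',r)
K=np.array(r['intrinsics']);CAM['wrist']=(K,np.array([0.51452452,-0.09673465,0.59525819]),R.from_euler('xyz',[165.878787,-.0142,174.826436],degrees=True).as_matrix())
im=cv2.imread('pics/w1.png')[...,::-1].copy()
P0=np.array([.575,-.0085,.23]);F=frame(-.075,1.1)
print('knob pred',proj('wrist',P0-.092*F[:,1]))
v=im.max(2);print(v[155,240:292:2].tolist(),v[140:172:2,262].tolist())
h=cv2.cvtColor(im,cv2.COLOR_RGB2HSV);m=((h[...,0]>105)&(h[...,0]<125)&(h[...,1]>130)).astype(np.uint8);w=np.zeros_like(m);w[35:165,155:310]=1;m&=w
n,l,st,_=cv2.connectedComponentsWithStats(cv2.morphologyEx(m,cv2.MORPH_CLOSE,np.ones((3,3),np.uint8)));i=1+np.argmax(st[1:,4]);pts=np.argwhere(l==i)[:,::-1]
hm=np.zeros((1920,2560),np.uint8);cv2.fillConvexPoly(hm,np.int32(cv2.convexHull(pts.astype(np.int32))*4+2),1)
def cost(p):
    B=np.array([[x,y,z] for x in(-.085,.085) for y in(-.065,.065) for z in(0,.058)])
    ca,sa=np.cos(p[2]),np.sin(p[2]);P=B@np.array([[ca,sa,0],[-sa,ca,0],[0,0,1]])+[p[0],p[1],0];k=hullmask('wrist',P);return 1-(k&hm).sum()/(k|hm).sum()
for a0 in(0,.1):
    r2=minimize(cost,[.63,-.178,a0],method='Nelder-Mead',options=dict(initial_simplex=[[.63,-.178,a0],[.64,-.178,a0],[.63,-.168,a0],[.63,-.178,a0-.1]]));print(np.round(r2.x,4),round(r2.fun,3))
```

```text
knob pred [[263.45623868 152.75001512]]
[107, 110, 107, 104, 48, 20, 24, 22, 22, 25, 19, 19, 26, 23, 25, 22, 20, 20, 18, 17, 19, 62, 106, 109, 111, 107] [108, 104, 107, 95, 34, 24, 24, 20, 20, 22, 22, 29, 79, 81, 79, 73]
[ 0.6277 -0.1742  0.0254] 0.019
[ 0.6287 -0.174   0.0223] 0.019
```

The wrist camera resolves tilt best, at 8 px per 0.04 rad. It gives tilt ≈0.77 against a goal of ≈0.82. I'll nudge the handle slightly forward with the rear finger, keeping the fingers partly open around it.

Emit:
send_rows --moves '[{"slide": [0,-0.25,0],"turn": 0.01,"gripper": 0.6},{"slide": [0,-0.5,0],"turn": 0.01,"gripper": 0.6},{"slide": [0,-0.75,0.1],"turn": 0.01,"gripper": 0.6},{"slide": [0,-1,0.2],"turn": 0.01,"gripper": 0.6},{"slide": [0,-1,0.2],"turn": 0.01,"gripper": 0.6}]'

```text
time_s: 14.98
tcp_pos: [0.5485, 0.0692, 0.3722]
eef_rot: [-180.0, -0.3, -163.6]
contact_force: [-1.1, 1.8, -0.2]
gripper_width: 0.0597
gripper_force: 0.0
```

```bash
sed -i 's/^PIV=.*;GOAL/PIV=np.array([.575,-.0085]);GOAL/' look.py; python3 -c "
from look import *
plan(*arc(-73.3,.082,.07));plan(*arc(-73.3,.0545,.07))"
```

```text
t 14.98 tcp [0.5485 0.0692 0.3722] yaw -163.59 slide [-0.021 -0.     0.481] turn -0.003 w 0.0597 F [-1.1  1.8 -0.2] gf 0.0
t 14.98 tcp [0.5485 0.0692 0.3722] yaw -163.59 slide [-0.021 -0.184  0.481] turn -0.003 w 0.0597 F [-1.1  1.8 -0.2] gf 0.0
```

Emit:
send_rows --moves '[{"slide": [-0.02,0.02,0.2],"turn": 0,"gripper": 0.6},{"slide": [-0.02,0.02,0.35],"turn": 0,"gripper": 0.6},{"slide": [-0.02,0.02,0.48],"turn": 0,"gripper": 0.6},{"slide": [-0.02,0.02,0.48],"turn": 0,"gripper": 0.6},{"slide": [-0.02,0.02,0.48],"turn": 0,"gripper": 0.6}]' --newtons 30

```text
time_s: 15.4
tcp_pos: [0.5504, 0.0775, 0.3029]
eef_rot: [-180.0, -0.1, -163.4]
contact_force: [-0.5, -0.3, 1.3]
gripper_width: 0.0524
gripper_force: 0.0
```

```bash
python3 -c "
from look import *
plan(*arc(-73.3,.0545,.07))"
```

```text
t 15.4 tcp [0.5504 0.0775 0.3029] yaw -163.37 slide [ 0.008 -0.233  0.019] turn -0.001 w 0.0524 F [-0.5 -0.3  1.3] gf 0.0
```

Emit:
send_rows --moves '[{"slide": [0,-0.06,0],"turn": 0,"gripper": 0.6},{"slide": [0,-0.12,0],"turn": 0,"gripper": 0.6},{"slide": [0,-0.17,0],"turn": 0,"gripper": 0.6},{"slide": [0,-0.21,0],"turn": 0,"gripper": 0.6},{"slide": [0,-0.23,0],"turn": 0,"gripper": 0.6}]'

```text
time_s: 15.82
tcp_pos: [0.562, 0.0471, 0.3062]
eef_rot: [179.8, 0.4, -163.3]
contact_force: [-6.6, 16.6, 14.0]
gripper_width: 0.0525
gripper_force: 8.3
```

```bash
python3 -c "
from look import *
plan(*arc(-73.3,.0545,.07))"
```

```text
t 15.82 tcp [0.562  0.0471 0.3062] yaw -163.3 slide [ 0.024 -0.017  0.041] turn 0.0 w 0.0525 F [-6.6 16.6 14. ] gf 8.3
```

Emit:
send_rows --moves '[{"slide": [0,0.1,0],"turn": 0,"gripper": 0.6},{"slide": [0,0.17,0],"turn": 0,"gripper": 0.8},{"slide": [0,0.17,-0.15],"turn": 0,"gripper": 0.9},{"slide": [0,0.17,-0.4],"turn": 0,"gripper": 0.9},{"slide": [0,0.17,-0.65],"turn": 0,"gripper": 0.9}]'

```text
time_s: 16.23
tcp_pos: [0.5525, 0.069, 0.4015]
eef_rot: [-180.0, -0.1, -163.3]
contact_force: [1.6, 0.5, -0.1]
gripper_width: 0.0739
gripper_force: 0.0
```

Emit:
send_rows --moves '[{"slide": [0,0.25,0],"turn": 0,"gripper": 1},{"slide": [0,0.5,0],"turn": 0,"gripper": 1},{"slide": [0,0.75,0],"turn": 0,"gripper": 1},{"slide": [0,0.9,0],"turn": 0,"gripper": 1},{"slide": [0,0.9,0],"turn": 0,"gripper": 1}]'

```text
time_s: 16.65
tcp_pos: [0.5136, 0.2019, 0.4007]
eef_rot: [180.0, 0.0, -163.2]
contact_force: [-0.4, -0.3, 0.3]
gripper_width: 0.0873
gripper_force: 0.0
```

```bash
cat > wm.py <<'E'
from look import *
r=optics.capture('wrist');cam('wrist',r);im=r['img'];P0=np.array([.575,-.0085,.23])
q=proj('wrist',P0-.092*frame(-1.28,.8)[:,1])[0];x,y=np.int32(q);k=(im.max(2)<40)[y-14:y+15,x-32:x+33]
n,l,st,ce=cv2.connectedComponentsWithStats(k.astype(np.uint8));i=1+np.argmax(st[1:,4]);obs=np.array([st[i][0]+(st[i][2]-1)/2+x-32,st[i][1]+(st[i][3]-1)/2+y-14]);sh=obs-q
print('knob pred',q.round(1),'obs',obs,'box',st[i])
g=proj('wrist',P0+frame(-1.28,.8)@[-.096,0,0])[0];x0,y0=int(g[0])-45,195;x0=max(x0,0)
a=im.astype(int);m=(a[...,0]-np.maximum(a[...,1],a[...,2])>60)[y0:262,x0:x0+90]
rows=[i for i in range(m.shape[0]) if m[i].any()];print('rows',rows[0]+y0,rows[-1]+y0)
S=rows[len(rows)//2];
for y in(S,S+8): w=np.where(m[y])[0]+x0;print(y+y0,w.min(),w.max())
for psi in(-1.25,-1.28,-1.31):
  o=[]
  for t in np.arange(.7,.96,.02):
    h=np.zeros((480*4,640*4),np.uint8);hu=cv2.convexHull(((proj('wrist',P0+BOX@frame(psi,t).T)+sh)*4+1.5).astype(np.float32));cv2.fillConvexPoly(h,np.int32(np.round(hu)),1)
    h=h[2::4,2::4][y0:262,x0:x0+90];h[rows[-1]+1:]=0
    e=[np.where(h[y])[0]+x0 for y in(S,S+8)];o.append((round((h&m).sum()/(h|m).sum(),3),round(t,2),[(int(v.min()),int(v.max())) for v in e if len(v)]))
  print(psi,sorted(o,key=lambda v:-v[0])[:3])
plan(*arc(-73.3,.082,.07))
E
python3 wm.py; python3 meas3.py | tail -1
```

```text
knob pred [ 62.6 116.9] obs [ 65. 118.] box [ 12   7  47  19 729]
rows 203 261
232 93 135
240 94 136
-1.25 [(np.float64(0.746), np.float64(0.8), [(91, 135), (93, 136)]), (np.float64(0.683), np.float64(0.78), [(93, 139), (95, 140)]), (np.float64(0.681), np.float64(0.82), [(89, 131), (91, 132)])]
-1.28 [(np.float64(0.781), np.float64(0.8), [(91, 135), (93, 136)]), (np.float64(0.712), np.float64(0.82), [(89, 131), (91, 132)]), (np.float64(0.706), np.float64(0.78), [(93, 139), (94, 140)])]
-1.31 [(np.float64(0.789), np.float64(0.8), [(91, 136), (92, 137)]), (np.float64(0.725), np.float64(0.82), [(89, 132), (90, 133)]), (np.float64(0.723), np.float64(0.78), [(93, 140), (94, 141)])]
t 16.7 tcp [0.514  0.2004 0.4008] yaw -163.17 slide [ 0.013 -0.904  0.672] turn 0.001 w 0.0876 F [ 0.8 -0.2 -0.1] gf 0.0
new (array([-1.268,  0.831]), np.float64(0.073)) (array([-1.283,  0.686]), np.float64(0.019)) (array([-1.3  ,  0.818]), np.float64(0.12))
```

```bash
python3 -c "
from plant import order
print(order.close_job())"
```

```text
the job is handed in; nothing more can be done
None
```

I pinched and released the lamp's red handle, leaving the beam aimed about 5–7 mm from the middle of the eggs by my camera estimates (limit 15 mm), and handed the job in at about 17 s; the judge returned no verdict, and the last small tilt correction was a one-finger push, not a pinch.

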